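# Lock the steriliser lid with its spoked wheel

### The job

The lid is on the bench steriliser; lock it by pushing the spoked wheel on top clockwise (seen from above) until it is fully home against its stop, with the red-knobbed spoke over the green mark. The yellow bars guard the back of the wheel, so you can only reach it at the open front and will need to go from one spoke to the next. Leave the other things on the bench where they are, and leave the wheel clear when you finish.

Things in the scene. Friction and masses are not known exactly. Their poses are not given: they have to be found in the camera images.
- steriliser: Round aluminium bench steriliser, fixed, 288 mm across the rim; lid top 154 mm above the bench. Origin: centre of its underside; z up along the wheel's axis; -x to its open front. Directions are angles about z from +x, counter-clockwise from above. Black carrying handles on +y and -y, out to 172 mm from the axis, 97 mm high; gauge at the back (+x), at radius 145 to 199 mm, 168 mm high.
- hub (a point): Centre of the wheel: on its axis at the height of the spokes' centre lines, 200 mm above the bench. Axes as steriliser. Four level round steel spokes 90 degrees apart, 12 mm thick, each ending in a 24 mm ball knob centred 100 mm from the axis (one red, three black). The hub is 76 mm across, 36 mm high. Free space of 30 mm below the spokes' centre lines, more than 40 mm from the axis.
- wheel (a joint): Wheel angle, rad: grows clockwise seen from above, from 0 to a hard stop at 4.6 (home, lid locked); starts between 0 and 1.2. The red spoke points in direction (180 degrees + 4.6 rad - this value) in the steriliser's frame: at home, to -x. It takes a steady 0.35 N m plus 0.25 N m per rad/s to turn (5 to 7 N at 80 mm from the axis) and stays where it is left.
- red_knob (a point): Centre of the red ball knob, 24 mm across, on the end of one spoke, 100 mm from the wheel's axis.
- green_mark (a point): Green bar 30 mm long on the edge of the lid, in the middle of the open front; the point is its centre, 122 mm from the axis on -x, 157 mm above the bench.
- guard (a point): Point on the wheel's axis at the top of the guard, 232 mm above the bench. The guard is of yellow bars 8 mm thick, and covers the back of the wheel from -75 to +75 degrees (steriliser's frame) at radii 50 to 126 mm; its posts stand at radius 122 mm at -75, 0 and +75 degrees. The other 210 degrees, about -x, are open from above.
- bolts (a point): Point on the axis at the top of three flat brass bolts on the lid, 168 mm above the bench, 20 mm wide, at 0 and +-120 degrees; the wheel drives them 24 mm outward into the three lugs on the rim (180 mm high, radii 122 to 138 mm).
- wash_bottle_mid (a point): Loose white wash bottle with bent spout, 68 mm across, 208 mm high; the point is on its axis 80 mm above its base. Bystander.
- sharps_bin_mid (a point): Loose yellow bin with red lid, 120 mm across, 141 mm high; the point is on its axis 70 mm above its base. Bystander.
- dish_mid (a point): Loose shallow round steel dish, 120 mm across, 18 mm high; the point is at its centre, 9 mm above its base. Bystander.
- beaker_mid (a point): Loose glass beaker, 72 mm across, 100 mm high; the point is on its axis 50 mm above its base. Bystander.

How it is judged (in metres and radians):
At the end, for the whole second after the job is handed in: The wheel is turned clockwise to its stop (joint at 4.6 rad, at least 4.45) and at rest; the wash bottle, bin, dish and beaker are within 30 mm of where they stood (value of joint wheel above 4.45 rad and velocity of joint wheel between -0.05 and 0.05 rad/s and distance of each of wash_bottle_mid, sharps_bin_mid, dish_mid, beaker_mid from where it was at the start of the episode below 0.03 m); the robot touches nothing.
It fails at once if the wash bottle is pushed away or knocked over (moved more than 30 mm) (distance of wash_bottle_mid from where it was at the start of the episode above 0.03 m).
It fails at once if the sharps bin is pushed away or knocked over (moved more than 30 mm) (distance of sharps_bin_mid from where it was at the start of the episode above 0.03 m).
It fails at once if the dish is pushed away or knocked over (moved more than 30 mm) (distance of dish_mid from where it was at the start of the episode above 0.03 m).
It fails at once if the beaker is pushed away or knocked over (moved more than 30 mm) (distance of beaker_mid from where it was at the start of the episode above 0.03 m).
It also fails if it takes over 62 s, if anything falls off the work surface, if the arm or the gripper's body presses on something with over 40 N, if the wrist force passes 120 N, or if a joint passes its speed limit or range.

### The arm

A 6-joint arm with a two-finger parallel gripper is mounted at the origin on the work surface. World frame = base frame: x ahead of the robot, y to its left, z up, the work surface at z = 0. Lengths are in m, angles in degrees, forces in N, time in s.
With the tool pointing down it reaches from about 0.375 to 0.975 m from the base axis. Payload 3.8 kg.
Tool frame: the origin (TCP) lies midway between the tips of the shut fingers; the grasp point (between the pads) lies 19 mm behind it; x points along the fingers, y is the direction in which the jaws open and shut, and the axes are right-handed (so a half turn about x gives the same grasp; the last joint's range is limited). The gripper opens to 88 mm and grips with 3 to 60 N. Pads are 18 mm wide; open, the fingers measure 123 mm over their backs; the gripper's body (75 mm by 187 mm) begins 45 mm behind the grasp point.
Start: joints at [72.37, 15.12, 91.902, -0, 72.978, -2.114], TCP at [0.181, 0.65, 0.239] pointing down, gripper open.
Joint ranges: [-150.88, 150.88], [-54.13, 125.18], [17.81, 147.31], [-75.09, 255.09], [0, 152.58], [-146.25, 146.25]. Speed limits (degrees/s): [147.25, 147.25, 180, 180, 180, 180].

### API

Orientations are given as a 3x3 rotation matrix whose columns are the frame's x, y, z axes.
In Python, from plant import * gives the robot as it stands.
- The arm moves only by the shell command python3 -m handwheel 'ROWS' [FORCE]. ROWS is JSON, a list of rows, each an object of numbers: "dx", "dy", "dz": the shift along the tool's x, y, z in mm; "spin": the turn about the tool's x in rad; "gripper": the opening, from -1 (shut) to 1 (fully open), so that 0 is half open. In form: [{"dx": .., "dy": .., "dz": .., "spin": .., "gripper": ..}, ...]. A call has 1 to 8 rows; each row is the pose to reach, as a shift and turn from the pose commanded when the call began, along the tool's axes at that moment; what a row does not reach only later rows make up. A row lasts 1/12 s, in which the tool goes at most 41.7 mm and 7.16 degrees, less where a joint would pass 70% of its speed; a pose out of reach is approached as far as the arm can. A call with a gripper value outside its range is refused whole. The fingers move at their own pace and stop on an object; FORCE is the grip in N (left out, the last holds). Time passes only in rows, so rows that repeat a pose let the fingers close. It gives the time, the measured TCP pose, the force and the opening at its end, in the units of the state.
- sense(): the state, without advancing time (a new reading comes with each control period).
- grab_frame(name): name is "scene" or "side" or "wrist"; returns the picture (384x512x3 uint8, red, green, blue); there is no depth.
- camera_info(name): a dict with "camera_matrix" (3x3 intrinsics, pixels), "D" ([k1, k2, p1, p2, k3] as OpenCV has them; the pictures are not rectified), "view" (4x4, takes a point from world to camera coordinates). Camera axes: x right, y down, z forward; pixel columns grow to the right and rows downward; lengths in m; the calibration is good to about 2 mm. A picture is of the moment at which its call begins: read the wrist's pose just before it. camera_info takes no time and is no camera call; for the wrist camera it gives the pose at the moment of the call.
- close_job(): hands the job in, once; it reports no verdict.
The state is a dict: "clock": time; "q": joint angles; "qvel": joint speeds; "effort": joint torques, N m; "tcp_pos": TCP position; "eef_rot": TCP orientation; "wrist_force": force on the tool from outside, world axes, zero at the start; "ft_torque": the same for the moment, N m; "gripper_width": finger opening in m.
Only numpy, scipy, OpenCV 4.12 (cv2) and the standard library are available. Lean on these libraries where they do the work, as an engineer would, in place of code of your own. Each camera call takes 0.05 s, during which the arm holds its last target.

## Working session

There is one attempt and no reset: what is moved stays moved. The work goes in short steps, Python scripts to look and compute and a shell command to move; the robot and the scene stay as the last step left them, time stands still between calls to the robot, and variables do not carry over. Pictures are saved under pics/ and viewed, and the job is handed in when it is done.

```bash
mkdir -p pics; ls; python3 - <<'E'
from plant import *
import cv2
s=sense();print({k:s[k] for k in('clock','tcp_pos','eef_rot','wrist_force','gripper_width')})
for n in("scene","side","wrist"):
    cv2.imwrite(f"pics/{n}0.png",cv2.cvtColor(grab_frame(n),cv2.COLOR_RGB2BGR));c=camera_info(n);print(n,c)
E
```

```text
pics
{'clock': 0.0, 'tcp_pos': array([0.18035802, 0.6497471 , 0.23740987]), 'eef_rot': array([[-6.21348234e-04,  2.67476518e-01,  9.63564179e-01],
       [-2.08876222e-03,  9.63561915e-01, -2.67477237e-01],
       [-9.99997625e-01, -2.17885296e-03, -4.00126479e-05]]), 'wrist_force': array([-0.25228586,  0.1179111 , -0.39008835]), 'gripper_width': 0.08796545337560971}
scene {'camera_matrix': array([[414.84616845,   0.        , 254.33631325],
       [  0.        , 414.84616845, 182.9091157 ],
       [  0.        ,   0.        ,   1.        ]]), 'D': array([0.02697409, 0.        , 0.        , 0.        , 0.        ]), 'view': array([[-0.73161224,  0.68168555,  0.00695367,  0.39212529],
       [ 0.47525805,  0.51732572, -0.71169086, -0.14452097],
       [-0.48874669, -0.51737696, -0.70245837,  1.51235759],
       [ 0.        ,  0.        ,  0.        ,  1.        ]])}
side {'camera_matrix': array([[421.08833245,   0.        , 255.25373986],
       [  0.        , 421.08833245, 196.04095289],
       [  0.        ,   0.        ,   1.        ]]), 'D': array([-0.14285353,  0.        ,  0.        ,  0.        ,  0.        ]), 'view': array([[ 0.84506251, -0.5346175 , -0.00731339, -0.46052195],
       [-0.40243551, -0.62699964, -0.66702107,  0.32018555],
       [ 0.35201564,  0.56661767, -0.74500296,  1.17574381],
       [ 0.        ,  0.        ,  0.        ,  1.        ]])}
wrist {'camera_matrix': array([[312.48515058,   0.        , 258.7283736 ],
       [  0.        , 312.48515058, 193.67888001],
       [  0.        ,   0.        ,   1.        ]]), 'D': array([-0.03246649,  0.        ,  0.        ,  0.        ,  0.        ]), 'view': array([[ 0.26751028,  0.96355435, -0.00112729, -0.67568597],
       [ 0.92330419, -0.25600072,  0.28630929, -0.03843702],
       [ 0.27558598, -0.07763151, -0.95813659,  0.38916856],
       [ 0.        ,  0.        ,  0.        ,  1.        ]])}
```

View pics/scene0.png

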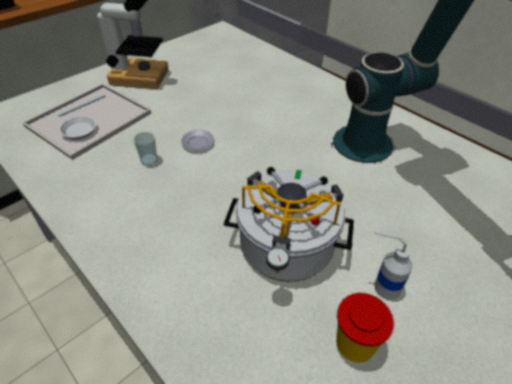

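View pics/side0.png

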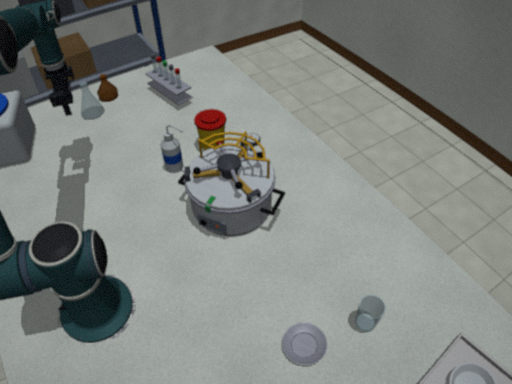

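View pics/wrist0.png

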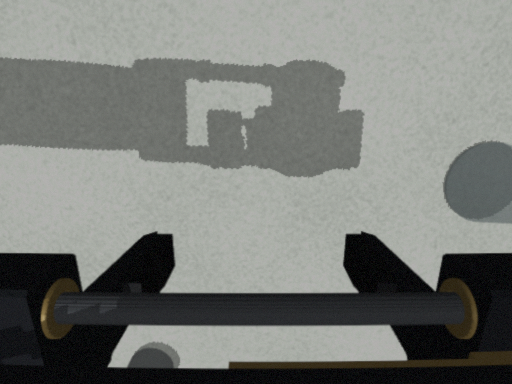

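The scene view shows the steriliser centred near (292,215) with the green mark at (298,174). In the side view the hub is near (230,162) and the mark near (210,204). I'll zoom in on both.

```bash
python3 - <<'E'
import cv2
a=cv2.imread('pics/scene0.png')[155:305,215:365];b=cv2.imread('pics/side0.png')[115:245,160:300]
cv2.imwrite('pics/sz.png',cv2.resize(a,(600,600),interpolation=cv2.INTER_CUBIC));cv2.imwrite('pics/dz.png',cv2.resize(b,None,fx=4,fy=4,interpolation=cv2.INTER_CUBIC))
E
```

```text
(no output)
```

View pics/sz.png

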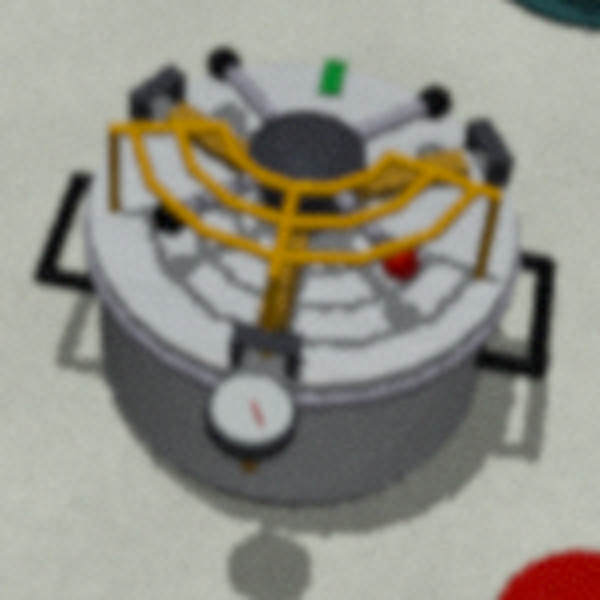

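View pics/dz.png

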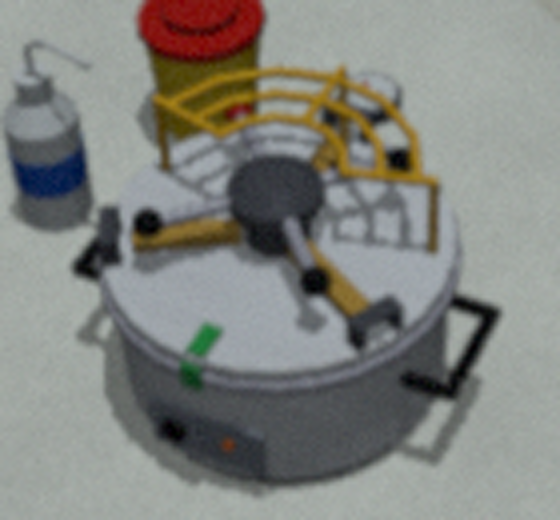

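```bash
cat > h.py <<'E'
import numpy as np,cv2
from plant import *
from scipy.optimize import least_squares
def proj(n,P,ci=None):
    c=ci or camera_info(n);V=np.array(c['view']);p,_=cv2.projectPoints(np.asarray(P,float).reshape(-1,3),cv2.Rodrigues(V[:3,:3])[0],V[:3,3],np.array(c['camera_matrix']),np.array(c['D']));return p[:,0]
def ray(n,uv,z,ci=None):
    c=ci or camera_info(n);V=np.array(c['view']);u=cv2.undistortPoints(np.array([[uv]],float),np.array(c['camera_matrix']),np.array(c['D']))[0,0]
    d=V[:3,:3].T@np.array([u[0],u[1],1]);o=-V[:3,:3].T@V[:3,3];return o+d*(z-o[2])/d[2]
def ster(x,r,a,z): # a in deg, steriliser frame
    t=x[2]+np.radians(a);return [x[0]+r*np.cos(t),x[1]+r*np.sin(t),z]
E
cat > fit.py <<'E'
from h import *
f=lambda o,u:[(u[0]+.5)/4-.5+o[0],(u[1]+.5)/4-.5+o[1]]
S=dict(k2=(223,62),k3=(434,101),k1=(168,219),k0=(402,265),m=(332,77),h=(307,147),p1=(115,130),p2=(497,192))
D=dict(k3=(148,221),k2=(315,281),k1=(398,160),k0=(238,114),m=(208,340),h=(277,190),p2=(160,98),p1=(437,180))
def pts(x):
    d={f'k{i}':ster(x,.1,180+np.degrees(4.6-x[3])-90*i,.2) for i in range(4)}
    d['m']=ster(x,.122,180,.157);d['h']=ster(x,0,0,.218);d['p1']=ster(x,.122,-75,.232);d['p2']=ster(x,.122,75,.232);return d
C={n:camera_info(n) for n in('scene','side')}
def res(x):
    d=pts(x);r=[]
    for n,Q,o in(('scene',S,(215,155)),('side',D,(160,115))):
        ks=list(Q);r.append(proj(n,[d[k] for k in ks],C[n])-np.array([f(o,Q[k]) for k in ks]))
    return np.concatenate(r)
m=ray('scene',f((215,155),S['m']),.157);h=ray('scene',f((215,155),S['h']),.218);print(m,h)
b=min((least_squares(lambda x:res(x).ravel(),[h[0],h[1],np.arctan2(*(h-m)[[1,0]]),w],loss='soft_l1') for w in(.2,.6,1)),key=lambda r:r.cost)
x=b.x;print(x,np.degrees(x[2]),b.cost);print(res(x).round(1))
for k,v in pts(x).items():print(k,np.round(v,3))
for n,uv,z in(('scene',(397,268),.1),('side',(172,152),.1),('scene',(362,325),.1),('side',(210,125),.12),('scene',(147,150),.05),('side',(369,313),.05),('scene',(198,141),.01),('side',(304,343),.01)):print(n,uv,ray(n,uv,z).round(3))
E
python3 fit.py
```

```text
[0.42410526 0.05668464 0.157     ] [0.53332847 0.12998079 0.218     ]
[0.52760581 0.12430122 0.59437766 0.70368516] 34.055331581357926 10.829307295070677
[[-0.4  0.6]
 [-0.5  0.4]
 [ 0.1 -0.6]
 [-0.9 -0.5]
 [-0.8  0.3]
 [-0.1 -2.3]
 [-1.  -1. ]
 [-0.3 -0.3]
 [-0.2  0.2]
 [-0.  -0.4]
 [-0.1 -0.1]
 [-0.1 -1.2]
 [-0.8 -0.6]
 [-1.  -4.3]
 [-1.3 -1. ]
 [-0.9 -1.3]]
k0 [0.55  0.222 0.2  ]
k1 [0.625 0.102 0.2  ]
k2 [0.506 0.027 0.2  ]
k3 [0.43  0.146 0.2  ]
m [0.427 0.056 0.157]
h [0.528 0.124 0.218]
p1 [0.62  0.044 0.232]
p2 [0.488 0.24  0.232]
scene (397, 268) [0.444 0.409 0.1  ]
side (172, 152) [0.435 0.371 0.1  ]
scene (362, 325) [0.626 0.44  0.1  ]
side (210, 125) [0.608 0.407 0.12 ]
scene (147, 150) [ 0.622 -0.438  0.05 ]
side (369, 313) [ 0.625 -0.445  0.05 ]
scene (198, 141) [ 0.439 -0.403  0.01 ]
side (304, 343) [ 0.442 -0.405  0.01 ]
```

Fit agrees in both views to about 1 px: the axis is at (0.528, 0.124), yaw is 34° and the wheel is at about 0.70 rad. The plan is three strokes with shut fingers at r≈82 mm:

1. Push the spoke at 223°.
2. Push the next black spoke.
3. Push the red spoke to 180°.

First I lift and travel over to the wheel.

```bash
cat >> h.py <<'E'
X=np.array([.5276,.1243,.5944,.7037])
def at(a,r=.082,z=.30,ya=None):
    """rows' shift to finger at steriliser angle a (deg), y axis radial"""
    s=sense();R=np.array(s['eef_rot']);p=np.array(ster(X,r,a,z));d=R.T@(p-s['tcp_pos'])*1000
    az=np.degrees(np.arctan2(R[1,1],R[0,1]));t=np.degrees(X[2])+(a if ya is None else ya)
    sp=(az-t+90)%180-90
    return d.round(0),round(float(np.radians(sp)),2)
def where():
    s=sense();p=s['tcp_pos'];v=p[:2]-X[:2];R=s['eef_rot']
    print('t',round(s['clock'],2),'p',np.round(p,3),'ster ang',round(float(np.degrees(np.arctan2(v[1],v[0])-X[2])%360),1),'r',round(float(np.hypot(*v)),4),'yaz',round(float((np.degrees(np.arctan2(R[1,1],R[0,1])-X[2]))%180),1),'F',np.round(s['wrist_force'],1),'w',round(s['gripper_width'],4),'q',np.round(s['q'],0))
E
python3 -c "
from h import *
where();print(at(250))
V=camera_info('wrist')['view'];print(-V[:3,:3].T@V[:3,3])"
python3 -m handwheel '[{"dx":-40,"gripper":-1},{"dx":-70,"gripper":-1},{"dx":-70,"dy":-30,"dz":30,"gripper":-1},{"dx":-70,"dy":-58,"dz":60,"gripper":-1},{"dx":-70,"dy":-86,"dz":90,"gripper":-1},{"dx":-70,"dy":-114,"dz":120,"gripper":-1},{"dx":-70,"dy":-142,"dz":150,"gripper":-1},{"dx":-70,"dy":-170,"dz":180,"gripper":-1}]' 20
python3 -c "
from h import *
where();print(at(250))"
```

```text
t 0.15 p [0.18  0.65  0.238] ster ang 89.4 r 0.6299 yaz 40.4 F [-1.1 -0.7  0.3] w 0.0884 q [72. 15. 92. -0. 73. -2.]
(array([ -62., -485.,  516.]), -0.52)
[0.10899261 0.67143199 0.38311982]
t 0.15 p [0.18  0.65  0.238] ster ang 89.4 r 0.6299 yaz 40.4 F [-1.1 -0.7  0.3] w 0.0884 q [72. 15. 92. -0. 73. -2.]
(array([ -62., -485.,  516.]), -0.52)schema error: expected keys dx, dy, dz, spin, gripper
```

All keys are required in each row.

```bash

python3 -m handwheel '[{"dx":-40,"dy":0,"dz":0,"spin":0,"gripper":-1},{"dx":-70,"dy":0,"dz":0,"spin":0,"gripper":-1},{"dx":-70,"dy":-28,"dz":30,"spin":-0.1,"gripper":-1},{"dx":-70,"dy":-56,"dz":60,"spin":-0.2,"gripper":-1},{"dx":-70,"dy":-84,"dz":90,"spin":-0.3,"gripper":-1},{"dx":-70,"dy":-112,"dz":120,"spin":-0.4,"gripper":-1},{"dx":-70,"dy":-140,"dz":150,"spin":-0.52,"gripper":-1},{"dx":-70,"dy":-168,"dz":180,"spin":-0.52,"gripper":-1}]' 20
python3 -c "
from h import *
where();print(at(250))"
```

```text
clock: 0.82
tcp_pos: [0.3094, 0.4385, 0.3084]
eef_rot: [[-0.0, -0.252, 0.968], [-0.0, 0.968, 0.252], [-1.0, -0.0, -0.0]]
wrist_force: [0.9, 0.8, -0.3]
gripper_width: 0.0369
t 0.82 p [0.309 0.439 0.308] ster ang 90.7 r 0.3825 yaz 70.5 F [ 0.9  0.8 -0.3] w 0.0369 q [ 52.  -2. 104.  -0.  78. -52.]
(array([   8., -441.,  131.]), 0.01)
```

```bash

python3 -m handwheel '[{"dx":0,"dy":-40,"dz":12,"spin":0,"gripper":-1},{"dx":0,"dy":-80,"dz":24,"spin":0,"gripper":-1},{"dx":0,"dy":-120,"dz":36,"spin":0,"gripper":-1},{"dx":0,"dy":-160,"dz":48,"spin":0,"gripper":-1},{"dx":0,"dy":-200,"dz":60,"spin":0,"gripper":-1},{"dx":0,"dy":-240,"dz":72,"spin":0,"gripper":-1},{"dx":0,"dy":-280,"dz":84,"spin":0,"gripper":-1},{"dx":0,"dy":-315,"dz":95,"spin":0,"gripper":-1}]' 
python3 -c "
from h import *
where();print(at(250))"
```

```text
clock: 1.48
tcp_pos: [0.4794, 0.1561, 0.3086]
eef_rot: [[0.0, -0.246, 0.969], [-0.0, 0.969, 0.246], [-1.0, -0.0, 0.0]]
wrist_force: [-0.1, 0.1, -0.8]
gripper_width: 0.0005
t 1.48 p [0.479 0.156 0.309] ster ang 112.5 r 0.0578 yaz 70.2 F [-0.1  0.1 -0.8] w 0.0005 q [ 15.  -6. 107.  -0.  79. -89.]
(array([   9., -125.,   39.]), 0.0)
```

```bash

python3 -m handwheel '[{"dx":0,"dy":-30,"dz":9,"spin":0,"gripper":-1},{"dx":0,"dy":-60,"dz":18,"spin":0,"gripper":-1},{"dx":0,"dy":-90,"dz":27,"spin":0,"gripper":-1},{"dx":0,"dy":-115,"dz":34,"spin":0,"gripper":-1},{"dx":0,"dy":-115,"dz":34,"spin":0,"gripper":-1},{"dx":0,"dy":-115,"dz":34,"spin":0,"gripper":-1}]' 
python3 -c "
from h import *
where();print(at(250));
for n in('scene','side','wrist'):cv2.imwrite(f'pics/{n}1.png',cv2.cvtColor(grab_frame(n),cv2.COLOR_RGB2BGR))
import numpy as np
a=cv2.imread('pics/wrist1.png');b=cv2.imread('pics/side1.png')[60:260,120:330]
cv2.imwrite('pics/c1.png',np.hstack([cv2.resize(b,(400,384)),cv2.resize(a,(400,384))]))"
```

```text
clock: 1.98
tcp_pos: [0.5403, 0.0544, 0.3081]
eef_rot: [[-0.001, -0.244, 0.97], [0.0, 0.97, 0.244], [-1.0, 0.001, -0.001]]
wrist_force: [-0.1, 1.1, -0.5]
gripper_width: 0.0006
t 1.98 p [0.54  0.054 0.308] ster ang 246.2 r 0.0711 yaz 70.1 F [-0.1  1.1 -0.5] w 0.0006 q [   3.   -1.  103.    0.   78. -101.]
(array([  8., -11.,   5.]), 0.0)
```

View pics/c1.png

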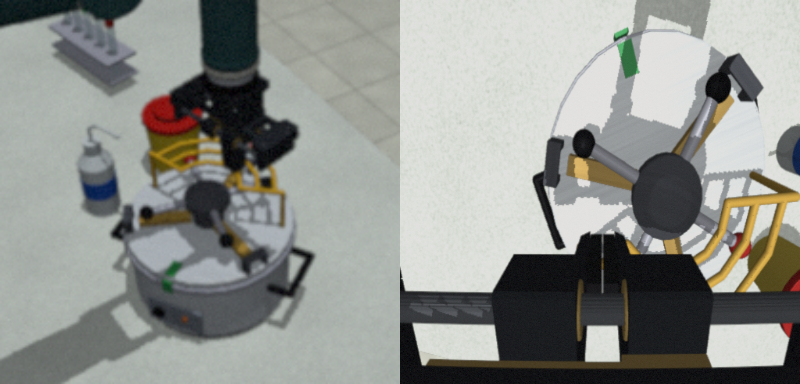

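The wrist view shows the fingers in the gap next to the spoke, which is on the left at (583,143). The next spoke is at (718,88), and the guard is clear to the right. I'll check the fit against this picture before going down.

```bash
python3 - <<'E'
from h import *
ps=[ster(X,.1,180+np.degrees(4.6-X[3])-90*i,.2) for i in range(4)]+[ster(X,.122,180,.157)]
print(proj('wrist',ps).round(0))
for k,z in((583,143),.2),((718,88),.2),((625,53),.157):print(ray('wrist',[(k[0]-400)*1.28,k[1]],z).round(4))
print(np.round(ps,4));print(at(250,z=.3),at(250,z=.189))
E
```

```text
[[432. 245.]
 [282. 288.]
 [232. 144.]
 [403.  88.]
 [288.  59.]]
[0.5046 0.0287 0.2   ]
[0.4295 0.1492 0.2   ]
[0.4221 0.0547 0.157 ]
[[0.5496 0.2219 0.2   ]
 [0.6252 0.1023 0.2   ]
 [0.5056 0.0267 0.2   ]
 [0.43   0.1463 0.2   ]
 [0.4265 0.056  0.157 ]]
(array([  8., -13.,   5.]), 0.0) (array([119., -13.,   5.]), 0.0)
```

Agreement is within 3 mm. I'll use r=70 so the fingers push on the spoke and not the knob, then descend.

```bash

python3 -m handwheel '[{"dx":30,"dy":0,"dz":2,"spin":0,"gripper":-1},{"dx":60,"dy":0,"dz":4,"spin":0,"gripper":-1},{"dx":85,"dy":0,"dz":4,"spin":0,"gripper":-1},{"dx":105,"dy":0,"dz":4,"spin":0,"gripper":-1},{"dx":119,"dy":0,"dz":4,"spin":0,"gripper":-1},{"dx":119,"dy":0,"dz":4,"spin":0,"gripper":-1},{"dx":119,"dy":0,"dz":4,"spin":0,"gripper":-1}]' 
python3 - <<'E'
from h import *
where()
for a in range(244,108,-8):print(a,*at(a,r=.070,z=.189))
E
```

```text
clock: 2.72
tcp_pos: [0.543, 0.0575, 0.1891]
eef_rot: [[-0.002, -0.248, 0.969], [0.0, 0.969, 0.248], [-1.0, 0.001, -0.002]]
wrist_force: [0.1, 0.1, 0.5]
gripper_width: 0.0007
t 2.72 p [0.543 0.057 0.189] ster ang 248.9 r 0.0686 yaz 70.3 F [0.1 0.1 0.5] w 0.0007 q [   3.    3.  111.    0.   66. -101.]
244 [ 0. -1. -6.] 0.11
236 [  0.   1. -16.] 0.25
228 [  0.   4. -25.] 0.39
220 [  0.   8. -34.] 0.53
212 [  0.  14. -42.] 0.67
204 [  0.  20. -49.] 0.81
196 [  0.  28. -55.] 0.95
188 [  0.  36. -60.] 1.09
180 [  0.  45. -64.] 1.23
172 [  0.  54. -67.] 1.37
164 [  0.  64. -68.] 1.51
156 [  0.  74. -68.] -1.5
148 [  0.  83. -67.] -1.36
140 [  0.  93. -64.] -1.22
132 [  0. 102. -60.] -1.08
124 [  0. 110. -55.] -0.94
116 [  0. 117. -48.] -0.8
```

```bash

python3 -m handwheel '[{"dx":0,"dy":-1,"dz":-6,"spin":0.11,"gripper":-1},{"dx":0,"dy":0,"dz":-13,"spin":0.22,"gripper":-1},{"dx":0,"dy":2,"dz":-20,"spin":0.32,"gripper":-1},{"dx":0,"dy":5,"dz":-27,"spin":0.43,"gripper":-1},{"dx":0,"dy":8,"dz":-34,"spin":0.53,"gripper":-1},{"dx":0,"dy":12,"dz":-40,"spin":0.64,"gripper":-1},{"dx":0,"dy":17,"dz":-46,"spin":0.74,"gripper":-1},{"dx":0,"dy":22,"dz":-51,"spin":0.85,"gripper":-1}]' 
python3 - <<'E'
from h import *
where()
for a in range(200,105,-6):print(a,*at(a,r=.070,z=.189))
E
```

```text
clock: 3.38
tcp_pos: [0.4919, 0.0629, 0.192]
eef_rot: [[0.008, 0.568, 0.823], [-0.006, 0.823, -0.568], [-1.0, -0.0, 0.01]]
wrist_force: [5.2, -10.5, -3.7]
gripper_width: 0.0
t 3.38 p [0.492 0.063 0.192] ster ang 205.8 r 0.0711 yaz 21.3 F [  5.2 -10.5  -3.7] w 0.0 q [  5.  -3. 117.  -0.  66. -51.]
200 [ 3.  1. -7.] 0.02
194 [  3.   1. -14.] 0.13
188 [  3.   3. -22.] 0.23
182 [  3.   5. -29.] 0.34
176 [  3.   8. -36.] 0.44
170 [  3.  11. -42.] 0.55
164 [  3.  15. -48.] 0.65
158 [  3.  20. -54.] 0.76
152 [  2.  25. -59.] 0.86
146 [  2.  31. -63.] 0.97
140 [  2.  37. -67.] 1.07
134 [  2.  44. -70.] 1.17
128 [  2.  51. -73.] 1.28
122 [  2.  58. -74.] 1.38
116 [  2.  65. -75.] 1.49
110 [  2.  72. -76.] -1.55
```

```bash

python3 -m handwheel '[{"dx":0,"dy":0,"dz":-6,"spin":0.06,"gripper":-1},{"dx":0,"dy":1,"dz":-13,"spin":0.16,"gripper":-1},{"dx":0,"dy":3,"dz":-21,"spin":0.27,"gripper":-1},{"dx":0,"dy":5,"dz":-28,"spin":0.37,"gripper":-1},{"dx":0,"dy":8,"dz":-35,"spin":0.48,"gripper":-1},{"dx":0,"dy":12,"dz":-41,"spin":0.58,"gripper":-1},{"dx":0,"dy":16,"dz":-47,"spin":0.68,"gripper":-1},{"dx":0,"dy":21,"dz":-53,"spin":0.79,"gripper":-1}]' 
python3 - <<'E'
from h import *
where()
for a in range(152,105,-6):print(a,*at(a,r=.070,z=.189))
E
```

```text
clock: 4.05
tcp_pos: [0.4579, 0.11, 0.1918]
eef_rot: [[0.003, 0.985, 0.175], [-0.006, 0.175, -0.985], [-1.0, 0.002, 0.007]]
wrist_force: [1.5, -11.1, 1.1]
gripper_width: 0.0003
t 4.05 p [0.458 0.11  0.192] ster ang 157.5 r 0.0711 yaz 156.0 F [  1.5 -11.1   1.1] w 0.0003 q [ 11.  -5. 119.  -0.  66.   1.]
152 [ 3.  1. -7.] 0.07
146 [  3.   2. -14.] 0.18
140 [  3.   4. -21.] 0.28
134 [  3.   6. -28.] 0.38
128 [  3.   9. -35.] 0.49
122 [  3.  13. -41.] 0.59
116 [  2.  17. -47.] 0.7
110 [  2.  22. -52.] 0.8
```

```bash

python3 -m handwheel '[{"dx":0,"dy":0,"dz":-6,"spin":0.06,"gripper":-1},{"dx":0,"dy":1,"dz":-12,"spin":0.17,"gripper":-1},{"dx":0,"dy":3,"dz":-19,"spin":0.27,"gripper":-1},{"dx":0,"dy":5,"dz":-26,"spin":0.37,"gripper":-1},{"dx":0,"dy":8,"dz":-32,"spin":0.48,"gripper":-1},{"dx":0,"dy":11,"dz":-38,"spin":0.58,"gripper":-1},{"dx":0,"dy":11,"dz":-38,"spin":0.58,"gripper":-1}]' 
python3 - <<'E'
from h import *
where()
for n in('side','wrist'):cv2.imwrite(f'pics/{n}2.png',cv2.cvtColor(grab_frame(n),cv2.COLOR_RGB2BGR))
a=cv2.imread('pics/wrist2.png');b=cv2.imread('pics/side2.png')[60:260,120:330]
cv2.imwrite('pics/c2.png',np.hstack([cv2.resize(b,(400,384)),cv2.resize(a,(400,384))]))
E
```

```text
clock: 4.63
tcp_pos: [0.4615, 0.1513, 0.1916]
eef_rot: [[0.001, 0.92, -0.392], [-0.003, -0.392, -0.92], [-1.0, 0.002, 0.002]]
wrist_force: [-1.7, -6.2, 1.0]
gripper_width: 0.0005
t 4.63 p [0.462 0.151 0.192] ster ang 123.7 r 0.0714 yaz 122.9 F [-1.7 -6.2  1. ] w 0.0005 q [ 15.  -4. 118.  -0.  66.  38.]
```

View pics/c2.png

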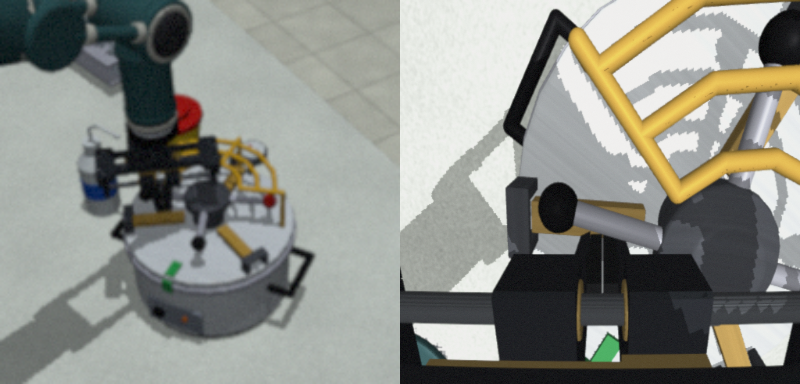

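The first spoke is now at about 112° (wrist view, knob at 558,207), about 112° of travel as intended. I'll back off, lift and go round to about 226°, behind the next spoke at about 201°.

```bash

python3 -m handwheel '[{"dx":0,"dy":0,"dz":6,"spin":0,"gripper":-1},{"dx":-25,"dy":0,"dz":8,"spin":-0.05,"gripper":-1},{"dx":-55,"dy":0,"dz":8,"spin":-0.12,"gripper":-1},{"dx":-55,"dy":3,"dz":25,"spin":-0.24,"gripper":-1},{"dx":-55,"dy":9,"dz":40,"spin":-0.36,"gripper":-1},{"dx":-55,"dy":18,"dz":53,"spin":-0.48,"gripper":-1},{"dx":-55,"dy":30,"dz":62,"spin":-0.6,"gripper":-1},{"dx":-55,"dy":42,"dz":68,"spin":-0.72,"gripper":-1}]' 
python3 - <<'E'
from h import *
where()
for a in range(180,231,10):print(a,*at(a,r=.070,z=.245))
E
```

```text
clock: 5.4
tcp_pos: [0.4741, 0.0723, 0.2468]
eef_rot: [[0.004, 0.947, 0.321], [0.001, 0.321, -0.947], [-1.0, 0.004, 0.001]]
wrist_force: [0.4, -0.6, 0.3]
gripper_width: 0.0006
t 5.4 p [0.474 0.072 0.247] ster ang 190.1 r 0.0746 yaz 164.6 F [ 0.4 -0.6  0.3] w 0.0006 q [  6.  -7. 115.   0.  72. -13.]
180 [  2.  -0. -14.] -0.27
190 [ 2.  4. -2.] -0.44
200 [ 2. 10.  8.] -0.62
210 [ 2. 18. 18.] -0.79
220 [ 2. 28. 26.] -0.97
230 [ 2. 38. 32.] -1.14
```

```bash

python3 -m handwheel '[{"dx":0,"dy":7,"dz":4,"spin":-0.12,"gripper":-1},{"dx":0,"dy":14,"dz":14,"spin":-0.24,"gripper":-1},{"dx":0,"dy":22,"dz":22,"spin":-0.36,"gripper":-1},{"dx":0,"dy":34,"dz":30,"spin":-0.48,"gripper":-1},{"dx":0,"dy":36,"dz":31,"spin":-0.6,"gripper":-1},{"dx":0,"dy":36,"dz":31,"spin":-0.72,"gripper":-1},{"dx":0,"dy":36,"dz":31,"spin":-0.84,"gripper":-1},{"dx":0,"dy":36,"dz":31,"spin":-0.96,"gripper":-1}]' 
python3 - <<'E'
from h import *
where()
cv2.imwrite(f'pics/w3.png',cv2.cvtColor(grab_frame('wrist'),cv2.COLOR_RGB2BGR))
print(at(228,r=.070,z=.189))
E
```

```text
clock: 6.07
tcp_pos: [0.5182, 0.055, 0.2465]
eef_rot: [[0.003, 0.281, 0.96], [0.001, 0.96, -0.281], [-1.0, 0.001, 0.003]]
wrist_force: [0.5, -0.6, -0.5]
gripper_width: 0.0004
t 6.07 p [0.518 0.055 0.247] ster ang 228.2 r 0.0699 yaz 39.6 F [ 0.5 -0.6 -0.5] w 0.0004 q [  3.  -2. 110.   0.  72. -70.]
(array([57., -0., -0.]), -0.14)
```

View pics/w3.png

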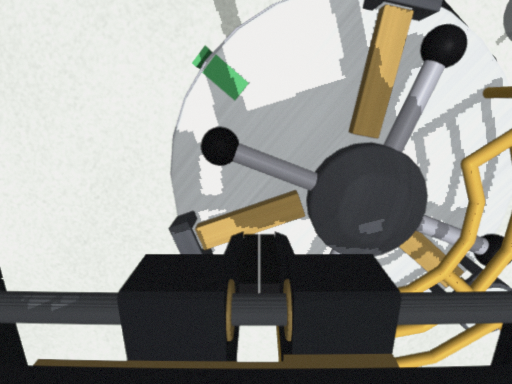

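```bash
python3 - <<'E'
from h import *
for uv in((220,145),(444,45)):
    p=ray('wrist',uv,.2);v=p[:2]-X[:2];print(p,np.hypot(*v),np.degrees(np.arctan2(v[1],v[0])-X[2])%360)
E
python3 -m handwheel '[{"dx":25,"dy":0,"dz":0,"spin":-0.1,"gripper":-1},{"dx":45,"dy":0,"dz":0,"spin":-0.14,"gripper":-1},{"dx":57,"dy":0,"dz":0,"spin":-0.14,"gripper":-1},{"dx":57,"dy":0,"dz":0,"spin":-0.14,"gripper":-1}]'
python3 - <<'E'
from h import *
where()
for a in range(222,120,-6):print(a,*at(a,r=.070,z=.189))
E
```

```text
[0.46559659 0.04703177 0.2       ] 0.09906968201759833 197.19830753463765
[0.44607972 0.18729887 0.2       ] 0.10302627495163426 108.24654283636865
clock: 6.45
tcp_pos: [0.5156, 0.0549, 0.1855]
eef_rot: [[-0.004, 0.153, 0.988], [-0.0, 0.988, -0.153], [-1.0, -0.001, -0.004]]
wrist_force: [0.3, 0.4, 0.0]
gripper_width: 0.0005
t 6.45 p [0.516 0.055 0.186] ster ang 226.1 r 0.0705 yaz 47.2 F [0.3 0.4 0. ] w 0.0005 q [  3.   1. 114.   0.  66. -78.]
222 [-3.  1. -5.] 0.09
216 [ -3.   2. -12.] 0.19
210 [ -3.   4. -19.] 0.3
204 [ -3.   6. -26.] 0.4
198 [ -3.   9. -33.] 0.51
192 [ -3.  13. -39.] 0.61
186 [ -3.  18. -45.] 0.72
180 [ -3.  23. -50.] 0.82
174 [ -3.  28. -55.] 0.93
168 [ -3.  35. -59.] 1.03
162 [ -3.  41. -62.] 1.14
156 [ -3.  48. -65.] 1.24
150 [ -3.  55. -67.] 1.35
144 [ -3.  62. -68.] 1.45
138 [ -3.  69. -69.] 1.56
132 [ -3.  77. -68.] -1.48
126 [ -3.  84. -67.] -1.38
```

```bash
python3 -m handwheel '[{"dx":-3,"dy":1,"dz":-5,"spin":0.09,"gripper":-1},{"dx":-3,"dy":2,"dz":-12,"spin":0.19,"gripper":-1},{"dx":-3,"dy":4,"dz":-19,"spin":0.3,"gripper":-1},{"dx":-3,"dy":6,"dz":-26,"spin":0.4,"gripper":-1},{"dx":-3,"dy":9,"dz":-33,"spin":0.51,"gripper":-1},{"dx":-3,"dy":13,"dz":-39,"spin":0.61,"gripper":-1},{"dx":-3,"dy":18,"dz":-45,"spin":0.72,"gripper":-1},{"dx":-3,"dy":23,"dz":-50,"spin":0.82,"gripper":-1}]'
python3 - <<'E'
from h import *
where()
for a in range(180,120,-6):print(a,*at(a,r=.070,z=.189))
E
```

```text
clock: 7.12
tcp_pos: [0.4732, 0.082, 0.1926]
eef_rot: [[0.005, 0.829, 0.559], [-0.006, 0.559, -0.829], [-1.0, 0.0, 0.008]]
wrist_force: [2.5, -12.8, -0.5]
gripper_width: 0.0005
t 7.12 p [0.473 0.082 0.193] ster ang 183.8 r 0.0689 yaz 179.9 F [  2.5 -12.8  -0.5] w 0.0005 q [  7.  -4. 118.  -0.  66. -27.]
180 [ 4. -1. -5.] -0.0
174 [  4.  -1. -12.] 0.1
168 [  3.   0. -19.] 0.21
162 [  3.   2. -26.] 0.31
156 [  3.   5. -33.] 0.42
150 [  3.   8. -40.] 0.52
144 [  3.  12. -46.] 0.63
138 [  3.  17. -51.] 0.73
132 [  3.  22. -57.] 0.84
126 [  3.  28. -61.] 0.94
```

```bash
python3 -m handwheel '[{"dx":0,"dy":0,"dz":-7,"spin":0.1,"gripper":-1},{"dx":0,"dy":1,"dz":-14,"spin":0.21,"gripper":-1},{"dx":0,"dy":3,"dz":-21,"spin":0.31,"gripper":-1},{"dx":0,"dy":6,"dz":-28,"spin":0.42,"gripper":-1},{"dx":0,"dy":9,"dz":-35,"spin":0.52,"gripper":-1},{"dx":0,"dy":13,"dz":-41,"spin":0.63,"gripper":-1},{"dx":0,"dy":18,"dz":-46,"spin":0.73,"gripper":-1},{"dx":0,"dy":18,"dz":-46,"spin":0.73,"gripper":-1}]'
python3 - <<'E'
from h import *
where()
for a in(140,190,245):print(a,*at(a,r=.070,z=.245))
E
```

```text
clock: 7.78
tcp_pos: [0.4595, 0.1322, 0.1922]
eef_rot: [[-0.002, 0.991, -0.136], [-0.003, -0.136, -0.991], [-1.0, -0.001, 0.003]]
wrist_force: [-6.2, -5.2, 3.6]
gripper_width: 0.0002
t 7.78 p [0.459 0.132 0.192] ster ang 139.4 r 0.0686 yaz 138.1 F [-6.2 -5.2  3.6] w 0.0002 q [ 13.  -4. 118.  -0.  66.  21.]
140 [-53.  -1.   1.] -0.03
190 [-53.  25.  54.] -0.91
245 [-53.  89.  66.] 1.28
```

```bash
python3 -m handwheel '[{"dx":0,"dy":0,"dz":6,"spin":0,"gripper":-1},{"dx":-25,"dy":0,"dz":8,"spin":-0.05,"gripper":-1},{"dx":-55,"dy":0,"dz":8,"spin":-0.12,"gripper":-1},{"dx":-55,"dy":4,"dz":25,"spin":-0.24,"gripper":-1},{"dx":-55,"dy":12,"dz":40,"spin":-0.36,"gripper":-1},{"dx":-55,"dy":25,"dz":54,"spin":-0.48,"gripper":-1},{"dx":-55,"dy":42,"dz":62,"spin":-0.6,"gripper":-1},{"dx":-55,"dy":60,"dz":66,"spin":-0.72,"gripper":-1}]'
python3 - <<'E'
from h import *
where()
for a in(215,230,247):print(a,*at(a,r=.070,z=.245))
E
```

```text
clock: 8.45
tcp_pos: [0.5123, 0.0587, 0.2476]
eef_rot: [[0.003, 0.829, 0.559], [0.0, 0.559, -0.829], [-1.0, 0.003, 0.002]]
wrist_force: [0.5, 0.2, 0.5]
gripper_width: 0.0004
t 8.45 p [0.512 0.059 0.248] ster ang 222.8 r 0.0673 yaz 179.9 F [0.5 0.2 0.5] w 0.0004 q [  4.  -3. 111.  -0.  72. -30.]
215 [ 3. -8. -6.] -0.61
230 [3. 4. 8.] -0.87
247 [ 3. 22. 19.] -1.17
```

```bash
python3 -m handwheel '[{"dx":0,"dy":8,"dz":8,"spin":-0.12,"gripper":-1},{"dx":0,"dy":14,"dz":14,"spin":-0.24,"gripper":-1},{"dx":0,"dy":22,"dz":19,"spin":-0.36,"gripper":-1},{"dx":0,"dy":22,"dz":19,"spin":-0.48,"gripper":-1},{"dx":0,"dy":22,"dz":19,"spin":-0.6,"gripper":-1},{"dx":0,"dy":22,"dz":19,"spin":-0.72,"gripper":-1},{"dx":0,"dy":22,"dz":19,"spin":-0.84,"gripper":-1},{"dx":0,"dy":22,"dz":19,"spin":-0.96,"gripper":-1}]' 
python3 - <<'E'
from h import *
where()
cv2.imwrite(f'pics/w4.png',cv2.cvtColor(grab_frame('wrist'),cv2.COLOR_RGB2BGR))
print(at(247,r=.070,z=.189))
E
```

```text
clock: 9.12
tcp_pos: [0.5409, 0.0563, 0.2472]
eef_rot: [[0.002, 0.017, 1.0], [0.0, 1.0, -0.017], [-1.0, 0.0, 0.002]]
wrist_force: [0.9, -0.2, -0.1]
gripper_width: 0.0003
t 9.12 p [0.541 0.056 0.247] ster ang 247.0 r 0.0693 yaz 55.0 F [ 0.9 -0.2 -0.1] w 0.0003 q [  3.   0. 108.   0.  72. -86.]
(array([58., -1., -0.]), -0.2)
```

View pics/w4.png

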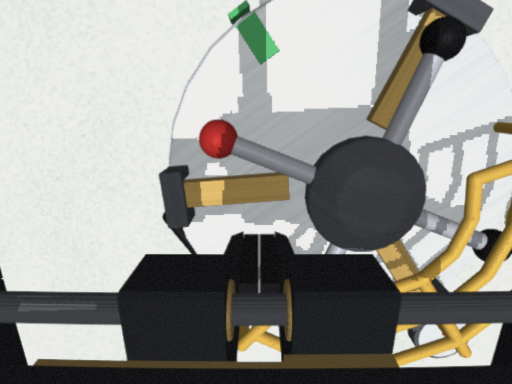

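The red knob is at (218,139) and the fingers are in the gap behind it. I'll measure the angle and go down.

```bash
python3 - <<'E'
from h import *
for uv in((218,139),(443,38)):
    p=ray('wrist',uv,.2);v=p[:2]-X[:2];print(p,np.hypot(*v),np.degrees(np.arctan2(v[1],v[0])-X[2])%360)
E
python3 -m handwheel '[{"dx":25,"dy":0,"dz":0,"spin":-0.1,"gripper":-1},{"dx":45,"dy":0,"dz":0,"spin":-0.2,"gripper":-1},{"dx":56,"dy":0,"dz":0,"spin":-0.2,"gripper":-1},{"dx":56,"dy":0,"dz":0,"spin":-0.2,"gripper":-1}]'
python3 - <<'E'
from h import *
where()
for a in range(242,170,-6):print(a,*at(a,r=.070,z=.189))
E
```

```text
[0.48923398 0.03356854 0.2       ] 0.09850963764681765 213.02219867655953
[0.43307885 0.16406246 0.2       ] 0.10254414202804431 123.12823157251925
clock: 9.5
tcp_pos: [0.5385, 0.0562, 0.1874]
eef_rot: [[-0.004, -0.173, 0.985], [-0.0, 0.985, 0.173], [-1.0, 0.001, -0.004]]
wrist_force: [-0.5, 0.8, -0.5]
gripper_width: 0.0003
t 9.5 p [0.538 0.056 0.187] ster ang 245.0 r 0.069 yaz 65.9 F [-0.5  0.8 -0.5] w 0.0003 q [  3.   3. 111.   0.  66. -97.]
242 [-2. -1. -4.] 0.07
236 [ -2.   0. -11.] 0.17
230 [ -2.   2. -18.] 0.28
224 [ -1.   4. -25.] 0.38
218 [ -1.   7. -32.] 0.49
212 [ -1.  11. -38.] 0.59
206 [ -1.  15. -44.] 0.7
200 [ -1.  20. -49.] 0.8
194 [ -1.  26. -54.] 0.91
188 [ -1.  32. -58.] 1.01
182 [ -1.  38. -62.] 1.12
176 [ -1.  45. -65.] 1.22
```

```bash
python3 -m handwheel '[{"dx":-1,"dy":-1,"dz":-4,"spin":0.07,"gripper":-1},{"dx":-1,"dy":0,"dz":-11,"spin":0.17,"gripper":-1},{"dx":-1,"dy":2,"dz":-18,"spin":0.28,"gripper":-1},{"dx":-1,"dy":4,"dz":-25,"spin":0.38,"gripper":-1},{"dx":-1,"dy":7,"dz":-32,"spin":0.49,"gripper":-1},{"dx":-1,"dy":11,"dz":-38,"spin":0.59,"gripper":-1},{"dx":-1,"dy":15,"dz":-44,"spin":0.7,"gripper":-1},{"dx":-1,"dy":15,"dz":-44,"spin":0.7,"gripper":-1}]'
python3 - <<'E'
from h import *
where()
for a in range(206,179,-3):print(a,*at(a,r=.070,z=.189))
E
```

```text
clock: 10.17
tcp_pos: [0.4962, 0.0621, 0.1927]
eef_rot: [[0.006, 0.506, 0.863], [-0.002, 0.863, -0.506], [-1.0, 0.001, 0.007]]
wrist_force: [3.8, -4.5, -3.9]
gripper_width: 0.0001
t 10.17 p [0.496 0.062 0.193] ster ang 209.2 r 0.0697 yaz 25.6 F [ 3.8 -4.5 -3.9] w 0.0001 q [  4.  -2. 116.  -0.  66. -55.]
206 [ 4. -0. -4.] -0.01
203 [ 4. -0. -8.] 0.04
200 [  4.  -0. -11.] 0.1
197 [  4.   0. -15.] 0.15
194 [  4.   1. -18.] 0.2
191 [  4.   2. -22.] 0.25
188 [  3.   3. -26.] 0.31
185 [  3.   4. -29.] 0.36
182 [  3.   5. -32.] 0.41
```

```bash
python3 -m handwheel '[{"dx":0,"dy":0,"dz":-4,"spin":0.05,"gripper":-1},{"dx":0,"dy":0,"dz":-8,"spin":0.1,"gripper":-1},{"dx":0,"dy":0,"dz":-11,"spin":0.15,"gripper":-1},{"dx":0,"dy":0,"dz":-14,"spin":0.2,"gripper":-1},{"dx":0,"dy":1,"dz":-17,"spin":0.25,"gripper":-1},{"dx":0,"dy":1,"dz":-17,"spin":0.25,"gripper":-1}]'
python3 - <<'E'
from h import *
where()
for a in range(197,179,-3):print(a,*at(a,r=.070,z=.189))
E
```

```text
clock: 10.67
tcp_pos: [0.482, 0.0713, 0.1926]
eef_rot: [[0.005, 0.701, 0.713], [-0.003, 0.713, -0.701], [-1.0, 0.002, 0.006]]
wrist_force: [4.5, -5.5, -2.8]
gripper_width: 0.0006
t 10.67 p [0.482 0.071 0.193] ster ang 195.2 r 0.0699 yaz 11.4 F [ 4.5 -5.5 -2.8] w 0.0006 q [  6.  -4. 117.  -0.  66. -40.]
197 [4. 0. 2.] -0.1
194 [ 4. -0. -1.] -0.05
191 [ 4. -0. -5.] 0.01
188 [ 4. -0. -9.] 0.06
185 [  4.   0. -12.] 0.11
182 [  3.   1. -16.] 0.16
```

```bash
python3 -m handwheel '[{"dx":0,"dy":0,"dz":-2,"spin":0,"gripper":-1},{"dx":0,"dy":0,"dz":-4,"spin":0,"gripper":-1},{"dx":0,"dy":0,"dz":-5,"spin":0,"gripper":-1},{"dx":0,"dy":0,"dz":-5,"spin":0,"gripper":-1}]'
python3 -c "
from h import *
where()"
```

```text
clock: 11.0
tcp_pos: [0.4809, 0.0726, 0.1928]
eef_rot: [[0.011, 0.7, 0.714], [-0.007, 0.715, -0.7], [-1.0, 0.003, 0.013]]
wrist_force: [12.7, -13.0, -7.9]
gripper_width: 0.0005
t 11.0 p [0.481 0.073 0.193] ster ang 193.9 r 0.0697 yaz 11.5 F [ 12.7 -13.   -7.9] w 0.0005 q [  6.  -4. 118.  -1.  66. -39.]
```

```bash
python3 -m handwheel '[{"dx":0,"dy":0,"dz":-2,"spin":0,"gripper":-1},{"dx":0,"dy":0,"dz":-3,"spin":0,"gripper":-1},{"dx":0,"dy":0,"dz":-3,"spin":0,"gripper":-1}]'
python3 -c "
from h import *
where()"
python3 -m handwheel '[{"dx":0,"dy":0,"dz":5,"spin":0,"gripper":-1},{"dx":0,"dy":0,"dz":14,"spin":0,"gripper":-1},{"dx":0,"dy":0,"dz":18,"spin":0,"gripper":-1},{"dx":0,"dy":0,"dz":18,"spin":0,"gripper":-1},{"dx":-30,"dy":0,"dz":18,"spin":0,"gripper":-1},{"dx":-70,"dy":0,"dz":18,"spin":0,"gripper":-1},{"dx":-110,"dy":0,"dz":18,"spin":0,"gripper":-1},{"dx":-110,"dy":0,"dz":18,"spin":0,"gripper":-1}]'
python3 - <<'E'
from h import *
where()
for n in('side','wrist','scene'):cv2.imwrite(f'pics/{n}5.png',cv2.cvtColor(grab_frame(n),cv2.COLOR_RGB2BGR))
print(proj('wrist',[ster(X,.1,180,.2),ster(X,.1,90,.2),ster(X,.122,180,.157)]))
E
```

```text
clock: 11.25
tcp_pos: [0.4807, 0.0728, 0.1929]
eef_rot: [[0.015, 0.699, 0.714], [-0.01, 0.715, -0.699], [-1.0, 0.003, 0.018]]
wrist_force: [17.8, -19.1, -11.2]
gripper_width: 0.0
t 11.25 p [0.481 0.073 0.193] ster ang 193.6 r 0.0696 yaz 11.6 F [ 17.8 -19.1 -11.2] w 0.0 q [  6.  -4. 118.  -1.  65. -39.]
clock: 11.92
tcp_pos: [0.4911, 0.0665, 0.3104]
eef_rot: [[0.014, 0.697, 0.717], [0.002, 0.717, -0.697], [-1.0, 0.011, 0.009]]
wrist_force: [1.3, 0.5, 1.2]
gripper_width: 0.0006
t 11.92 p [0.491 0.067 0.31 ] ster ang 203.6 r 0.0683 yaz 11.7 F [1.3 0.5 1.2] w 0.0006 q [  5.  -7. 108.   0.  78. -41.]
[[222.23907385 157.00337839]
 [380.21338255  52.6410793 ]
 [203.94880975 144.15195629]]
```

View pics/wrist5.png

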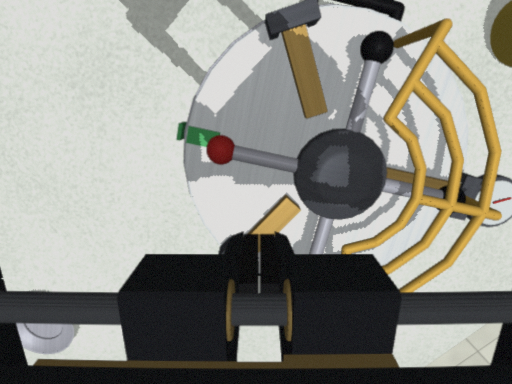

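View pics/side5.png

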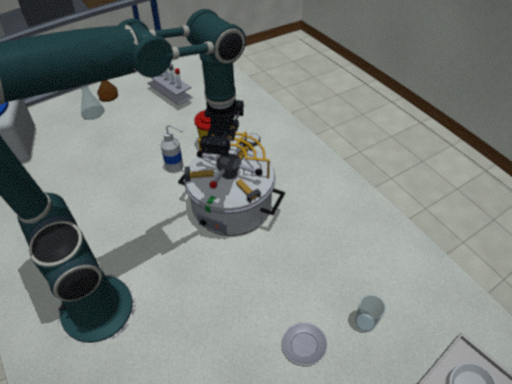

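View pics/scene5.png

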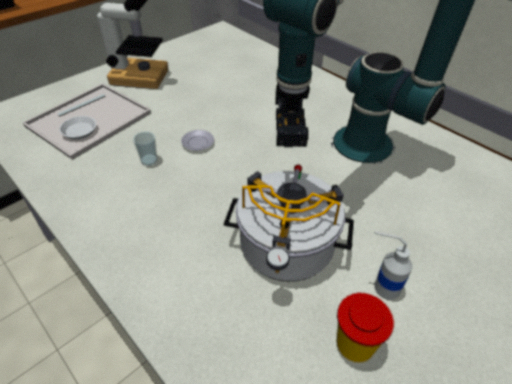

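All offsets from the predicted home positions match:

| Point | Measured px | Predicted px |
|---|---|---|
| Red knob | (220,150) | (222,157) |
| Green mark | ≈(203,136) | (204,144) |
| Black knob | (377,46) | (380,53) |

This is a common bias of the wrist view, so the wheel is home. The bottle, bin, dish and beaker appear at the same pixels as at the start.

```bash
python3 -c "
from h import *
where();print(close_job())"
```

```text
t 12.07 p [0.487 0.066 0.301] ster ang 201.2 r 0.071 yaz 11.8 F [ 0.1  0.5 -0.2] w 0.0006 q [  5.  -7. 109.   0.  78. -41.]
the job is handed in; nothing more can be done
None
```

The wheel is turned clockwise to its stop with the red-knobbed spoke over the green mark, and I've handed the job in at about 12 s of the 62 s allowed.

I turned it in three strokes with the fingers shut, about 70 mm from the axis. The first two each pushed a black spoke and the last pushed the red one, and I lifted over the wheel between strokes.

**Last checks:**
- **At the stop:** pressing on raised the force from about 7 to 28 N while the finger moved only about 2 mm.
- **Red spoke:** it lines up with the green mark in the wrist picture. That picture sat about 7 pixels off my prediction, but by the same amount for both knobs and the mark, so I took it as a camera bias.
- **Bystanders:** the wash bottle, bin, dish and beaker look unmoved in the pictures. The gripper partly hides the bin in the side view; the scene view shows it in place. I did this by eye and did not re-measure their positions.
- **Clear of the wheel:** the fingertips are about 100 mm above the spokes, and the wrist force reads about 0.5 N.

No check failed. The wheel angle itself cannot be read directly, so "home" rests on the force and the picture.

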